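# Start a large cup on the pod coffee maker

### The job

Start a large cup on the pod coffee maker. First switch it on by pressing down the raised front end of the rocker switch, then push the popped-up pod lid down until it clicks and stays shut by itself, and then press the larger of the two round cup keys all the way in for a moment and let it come back up. Only touch and press with the fingertips: leave the smaller key unpressed, and leave the mug, the drinking glass, the bowl of pods, the two loose pods and the teaspoon standing where they are.

Things in the scene. Friction and masses are not known exactly. Their poses are not given: they have to be found in the camera images.
- coffee_maker: pod coffee maker, fixed: black housing 224 mm deep and wide, flat top deck 201 mm above the worktop with two aluminium plates, clear water tank behind. Origin: underside centre. Its front (cup side) looks along its own -x; +y is the left of a person facing that front; z up. On the deck only the lid stands more than 12 mm proud.
- power_rocker (a joint): rocker switch on the left of the deck, rad: 0 = off (front end raised), 0.40 = on (front end down). Black, 44 mm long (along the machine's x), 22 mm wide, pivot at (-52, 79.5, 204.5) mm in the machine's frame. It snaps over its middle and stays: about 4 N on the raised front end, which sinks about 7 mm.
- rocker_end (a point): on the upper face of the rocker's front end, 16 mm in front of its pivot: the place to press straight down. Moves with the rocker.
- pod_lid (a joint): pod lid, rad: 0 = closed, popped up 0.42 to 0.55. Black, in the middle of the machine, 80 mm wide, 130 mm long, steel thumb plate at its front edge; hinge at the rear along the machine's y, 197 mm above the worktop. A spring lifts it: push it fully down (2 N, rising to about 7 N near the end) and a bolt snaps over it, it stays at about 0.01; let go earlier, it rises again.
- lid_press (a point): top of the thumb plate, in the middle of the lid's front edge, 116 mm in front of the hinge axis and 11 mm above it when shut (then 208 mm above the worktop): the place to push straight down. Moves with the lid; some 55 mm higher when popped up.
- large_key (a joint): travel of the larger round cup key, m: 0 = up, 0.005 = fully in. Black key 28 mm in diameter on the right part of the deck, near the front, top 7.5 mm above the deck. Spring return: 1.7 N to start, 4.4 N fully in.
- large_key_top (a point): centre of the top of the larger key; it is pressed straight down.
- small_key (a joint): travel of the smaller round cup key, m, 0 = up, 0.005 = fully in. 18 mm in diameter, 56 mm behind the larger one, same height and spring. Not to be pressed.
- small_key_top (a point): centre of the top of the smaller key.
- mug: white mug, 76 mm across, 84 mm high, with a handle, standing on the drip tray under the spout. Origin: centre of its underside.
- tumbler: drinking glass, 79 mm across, 90 mm high, on the worktop to the left of the machine. Origin: centre of its underside.
- pod_bowl: small white bowl with aluminium coffee pods, 105 mm across, 53 mm high, on the worktop to the right of the machine. Origin: centre of its underside.
- pod_a: aluminium coffee pod, 41 mm across, 26 mm high, standing on its rim on the worktop. Origin: centre of its underside.
- pod_b: a second such pod.
- teaspoon: teaspoon, 132 mm long, lying on the worktop in front. Origin: centre of its underside.
Things that resemble listed ones, but are neither listed nor needed, are in the scene too. What is shaped like the mug but blue or pink is not meant.

How it is judged:
By the outcome, as a careful person would: the job done as asked, in the order asked, and still so for the second after the job is handed in, with the robot touching nothing.
It also fails if it takes over 40 s, if anything falls off the work surface, if the arm or the gripper's body presses on something with over 40 N, if the wrist force passes 120 N, or if a joint passes its speed limit or range.

### The arm

A 6-joint arm with a two-finger parallel gripper is mounted at the origin on a cart in front of the work surface, level with it; the furniture and walls round the work are solid. World frame = base frame: x ahead of the robot, y to its left, z up, the work surface at z = 0. Lengths are in m, angles in rad, forces in N, time in s.
With the tool pointing down it reaches from about 0.3 to 0.775 m from the base axis. Payload 14.6 kg.
Tool frame: the origin (TCP) lies midway between the tips of the shut fingers; the grasp point (between the pads) lies 19 mm behind it; z points along the fingers, y is the line along which they close (so a half turn about z gives the same grasp; the last joint's range is limited). The gripper opens to 94 mm and grips with 3 to 60 N. Pads are 16 mm wide; open, the fingers measure 119 mm over their backs; the gripper's body (75 mm by 177 mm) begins 78 mm behind the grasp point.
Start: joints at [1.189, 0.3, 1.521, -0, 1.321, -0.067], TCP at [0.17, 0.523, 0.179] pointing down, gripper open.
Joint ranges: [-3.03, 3.03], [-0.79, 2.21], [0.23, 2.52], [-1.04, 4.18], [0, 3.07], [-2.55, 2.55]. Speed limits (rad/s): [2.22, 2.22, 2.57, 3.14, 3.14, 3.14].

### API

Orientations are given as a rotation vector (axis times angle).
In Python, from plant import telemetry, cams, workorder gives the robot as it stands.
- The arm moves only by the shell command python3 -m inch 'ROWS'. ROWS is JSON, a list that holds one entry, the list of rows, each a list of 7 numbers: the gripper command: -1 is fully open, 1 is shut, values between are in proportion, then the shift along the world's x, y, z in cm, then the turn, a rotation vector about the world's x, y, z in degrees. A call has 1 to 10 rows; each row shifts and turns the commanded pose from where the row before left it; what a row does not reach is not made up. A row lasts 1/8 s, in which the tool goes at most 62.5 mm and 10.7 degrees, less where a joint would pass 70% of its speed; a pose out of reach is approached as far as the arm can. A call with a gripper value outside its range is refused whole. The fingers move at their own pace and stop on an object; the grip force is fixed at half the most. Time passes only in rows, so rows that do not move let the fingers close. It gives the time, the measured TCP pose, the force, the opening and the grip force at its end, in the units of the state.
- telemetry.get_state(): the state, without advancing time (a new reading comes with each control period).
- cams.get_image(name): name is "scene" or "top"; returns the picture (400x640x3 uint8, red, green, blue); there is no depth.
- cams.calibration(name): a dict with "fx", "fy", "cx", "cy" (pixels), "k1" (the pictures are not rectified: a ray, as slopes to the right and down, at radius r is drawn at 1 + k1 r^2 times it, then the intrinsics apply), "rvec" (rotation vector, rad) and "tvec" (3), from world to camera coordinates, as OpenCV has them. Camera axes: x right, y down, z forward; pixel columns grow to the right and rows downward; lengths in m; the calibration is good to about 2 mm. A picture is of the moment at which its call begins. calibration takes no time and is no camera call.
- workorder.job_done(): hands the job in; it is judged then, once.
The state is a dict: "t": time; "q": joint angles; "joint_velocities": joint speeds; "tau": joint torques, N m; "ee_pos": TCP position; "tool_rot": TCP orientation; "force": force on the tool from outside, world axes, zero at the start; "ft_torque": the same for the moment, N m; "gripper_width": finger opening in m; "grip_force": force on a finger pad.
Only numpy, scipy, OpenCV 4.12 (cv2) and the standard library are available. Lean on these libraries where they do the work, as an engineer would, in place of code of your own. Each camera call takes 0.05 s, during which the arm holds its last target. There are 200 camera calls.

## Working session

There is one attempt and no reset: what is moved stays moved. The work goes in short steps, Python scripts to look and compute and a shell command to move; the robot and the scene stay as the last step left them, time stands still between calls to the robot, and variables do not carry over. Pictures are saved under pics/ and viewed, at most 10 in all, crops included, and the job is handed in when it is done.

```bash
mkdir -p pics; cat > h.py <<'E'
import numpy as np, cv2
from plant import telemetry, cams, workorder
def cal(n):
    c=cams.calibration(n); R=cv2.Rodrigues(np.array(c["rvec"],float))[0]; return c,R,np.array(c["tvec"],float)
def ray(n,u,v):
    c,R,t=cal(n); x=(u-c["cx"])/c["fx"]; y=(v-c["cy"])/c["fy"]; rd=np.hypot(x,y); r=rd
    for _ in range(30): r=rd/(1+c["k1"]*r*r)
    s=r/rd if rd>0 else 1
    return -R.T@t, R.T@np.array([x*s,y*s,1])
def onz(n,u,v,z):
    o,d=ray(n,u,v); return o+d*(z-o[2])/d[2]
def proj(n,p):
    c,R,t=cal(n); q=R@np.array(p)+t; x,y=q[:2]/q[2]; k=1+c["k1"]*(x*x+y*y)
    return np.array([c["fx"]*x*k+c["cx"],c["fy"]*y*k+c["cy"]])
def tri(a,b):
    (o1,d1),(o2,d2)=a,b; d1=d1/np.linalg.norm(d1); d2=d2/np.linalg.norm(d2)
    s=np.linalg.lstsq(np.c_[d1,-d2],o2-o1,rcond=None)[0]
    p,q=o1+s[0]*d1,o2+s[1]*d2; return (p+q)/2,np.linalg.norm(p-q)
E
python3 - <<'E'
from h import *
for n in("scene","top"):
    im=cams.get_image(n); cv2.imwrite(f"pics/{n}0.png",im[...,::-1]); c,R,t=cal(n); print(n,c["fx"],c["k1"],-R.T@t,R[2])
s=telemetry.get_state(); print(s["t"],s["ee_pos"],s["tool_rot"])
E
```

```text
scene 402.60278403997876 0.0031620137495924523 [-0.07360697 -0.87547859  0.60838067] [ 0.56234691  0.71233966 -0.41992639]
top 451.6518639403705 0.003929175666238346 [ 0.38041968 -0.06487983  1.23869641] [ 0.16584203 -0.02604052 -0.98580846]
0.1 [0.17019797 0.5227238  0.17815072] [-4.92423841e-01 -3.10254034e+00  1.55251937e-03]
```

View pics/scene0.png

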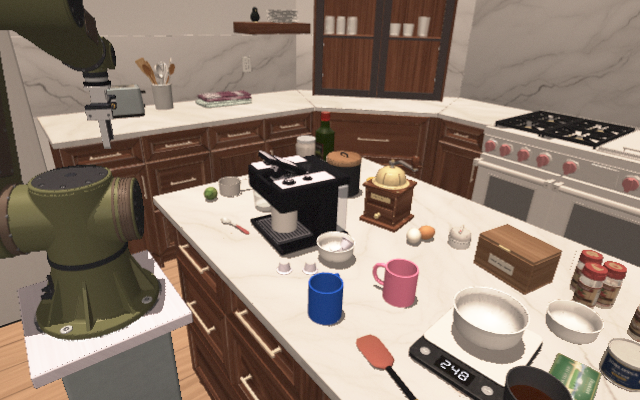

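View pics/top0.png

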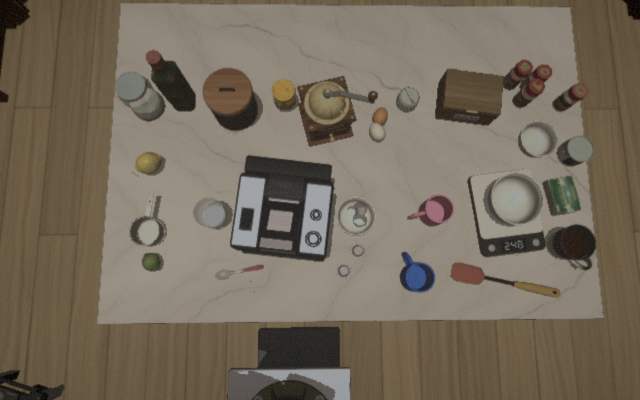

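The machine is at about (283,207) in the top view and (293,200) in the scene view, with its front facing the robot. The rocker is near (247,218) top, and the large and small keys near (312,239) and (316,214). Next I'll enlarge both views in one picture.

```bash
python3 - <<'E'
import cv2,numpy as np
a=cv2.imread("pics/top0.png")[150:270,222:345]; b=cv2.imread("pics/scene0.png")[140:240,240:360]
a=cv2.resize(a,None,fx=4,fy=4,interpolation=cv2.INTER_CUBIC)
b=cv2.resize(b,None,fx=2.5,fy=2.5,interpolation=cv2.INTER_CUBIC)
o=np.zeros((480,492+300,3),np.uint8); o[:480,:492]=a; o[:250,492:]=b
cv2.imwrite("pics/crop1.png",np.clip(o*1.3,0,255).astype(np.uint8))
E
```

```text
(no output)
```

View pics/crop1.png

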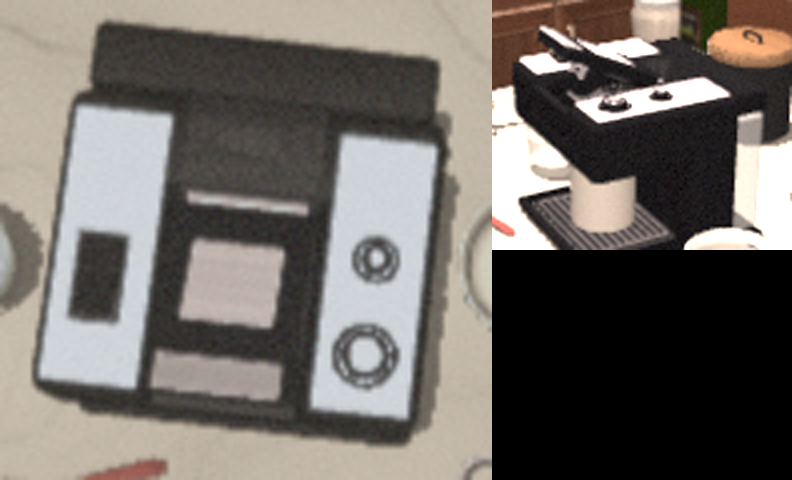

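The crop shows the larger key at top px (313.4,238.7), with the smaller one behind it at (315.9,214.6). The rocker's centre is (246.4,218.9) and the thumb plate is around (276,243). The large key has the bigger ring and sits nearer the front, so it fits the description. Next I'll compute positions and check them against the given geometry.

```bash
cat >> h.py <<'E'
L=onz("top",313.4,238.7,.2085); S=onz("top",315.9,214.6,.2085); K=onz("top",246.4,218.9,.206)
E
python3 - <<'E'
from h import *
ex=(S-L)/np.linalg.norm(S-L); ey=np.array([-ex[1],ex[0],0])
print("L",L,"S",S,"K",K,"d",np.linalg.norm(S-L),"yaw",np.degrees(np.arctan2(ex[1],ex[0])))
im=cv2.imread("pics/top0.png"); 
# deck plates: bright bluish-white
hsv=cv2.cvtColor(im,cv2.COLOR_BGR2HSV)
m=((im.min(2)>120)&(im[...,0].astype(int)-im[...,2]>3)).astype(np.uint8); m[:150]=0;m[265:]=0;m[:,:225]=0;m[:,338:]=0
for c in cv2.findContours(m,0,2)[0]:
    if cv2.contourArea(c)>300:
        q=cv2.boxPoints(cv2.minAreaRect(c)); P=np.array([onz("top",*p,.201) for p in q]); e=P[1]-P[0];f=P[2]-P[1]
        l=e if np.linalg.norm(e)>np.linalg.norm(f) else f
        l=l*np.sign(l[0]); print(P.mean(0),np.linalg.norm(e),np.linalg.norm(f),np.degrees(np.arctan2(l[1],l[0])))
for (a,b) in [((150,350),(283,400)),]:
    pass
for z in(.24,.26,.27):
    print(z,onz("top",222+217/4,150+375/4,z), [onz("top",222+x/4,150+y/4,z)[:2] for x,y in((152,350),(283,361),(150,390),(281,402))])
# machine-frame rel of K to L
print("K-L in machine",(K-L)@ex,(K-L)@ey)
for p in(L,S,K): print(proj("scene",p))
E
```

```text
L [ 0.47172578 -0.0640055   0.2085    ] S [ 0.52724011 -0.06989958  0.2085    ] K [0.51816695 0.08961671 0.206     ] d 0.05582634857787553 yaw -6.060522324770128
[ 0.51955197 -0.06833239  0.201     ] 0.1592843101047654 0.05654537866059185 -6.710351999666393
[0.53757067 0.08671083 0.201     ] 0.16023057706716826 0.05631221953172504 -6.5500993095227535
0.24 [0.45818669 0.01782254 0.24      ] [array([0.47214479, 0.05373986]), array([ 0.4657244 , -0.01843791]), array([0.45013816, 0.05445818]), array([ 0.44317426, -0.01745483])]
0.26 [0.45662932 0.01616633 0.26      ] [array([0.4703079 , 0.05136437]), array([ 0.46401608, -0.01936796]), array([0.44874197, 0.0520683 ]), array([ 0.44191753, -0.01840457])]
0.27 [0.45585063 0.01533823 0.27      ] [array([0.46938945, 0.05017663]), array([ 0.46316192, -0.01983299]), array([0.44804388, 0.05087336]), array([ 0.44128917, -0.01887944])]
K-L in machine 0.029962335357434318 0.15766681276287942
[288.66781758 179.6845827 ]
[307.10019523 175.9565753 ]
[272.56224032 160.82300049]
```

Everything agrees: the key spacing is 55.8 mm (56 given), the machine yaw is about −6.5° and its origin about (0.561, 0.005). The thumb plate at z≈0.26 lands on the machine's midline. The rocker's press point is about (0.502, 0.091). I'll raise the arm, shut the fingers and move above the rocker.

```bash
python3 -m inch '[[[1,0,0,5,0,0,3],[1,0,0,5,0,0,3],[1,2,-2.6,4,0,0,3],[1,3.7,-4.8,1,0,0,2.5],[1,3.7,-4.8,0,0,0,0],[1,3.7,-4.8,0,0,0,0],[1,3.7,-4.8,0,0,0,0],[1,3.7,-4.8,0,0,0,0],[1,3.7,-4.8,0,0,0,0],[1,3.7,-4.8,0,0,0,0]]]'
```

```text
t: 1.35
ee_pos: [0.4501, 0.1591, 0.3285]
tool_rot: [-0.179, -3.136, -0.0]
force: [0.7, 1.4, -0.7]
gripper_width: 0.0009
grip_force: 0.0
```

```bash
python3 -m inch '[[[1,3.0,-4.0,0,0,0,0],[1,2.3,-3,0,0,0,0],[1,0,0,0,0,0,0],[1,0,0,0,0,0,0]]]'; python3 -c "
from h import *
print(telemetry.get_state()['force'])
o=onz('top',246.4,218.9,.206);print(proj('scene',(.4566,.0162,.26)),proj('top',(.502,.0914,.212)),proj('scene',(.502,.0914,.212)))"
```

```text
t: 1.85
ee_pos: [0.502, 0.0913, 0.3285]
tool_rot: [-0.179, -3.136, -0.0]
force: [0.8, 0.4, 0.2]
gripper_width: 0.0007
grip_force: 0.0
[0.79505934 0.40010823 0.20120812]
[267.10306013 153.72241134] [245.06750836 225.60032308] [267.48083007 159.74570299]
```

```bash
python3 -m inch '[[[1,0,0,-5,0,0,0],[1,0,0,-4.5,0,0,0],[1,0,0,-0.4,0,0,0],[1,0,0,0,0,0,0]]]'; python3 - <<'E'
from h import *
b=cams.get_image("scene")[...,::-1]; a=cams.get_image("top")[...,::-1]
cv2.imwrite("pics/s1.png",b)
b=cv2.resize(b[110:210,220:340],None,fx=4,fy=4,interpolation=2); a=cv2.resize(a[190:260,225:345],None,fx=2.6,fy=2.6,interpolation=2)
o=np.zeros((400,480+a.shape[1],3),np.uint8);o[:,:480]=b;o[:a.shape[0],480:]=a;cv2.imwrite("pics/crop2.png",o); print(proj("scene",telemetry.get_state()["ee_pos"]))
E
```

```text
t: 2.35
ee_pos: [0.5026, 0.0915, 0.2314]
tool_rot: [0.178, 3.135, 0.001]
force: [0.2, -0.2, 0.4]
gripper_width: 0.0005
grip_force: 0.0
[267.5841593  153.27037141]
```

View pics/crop2.png

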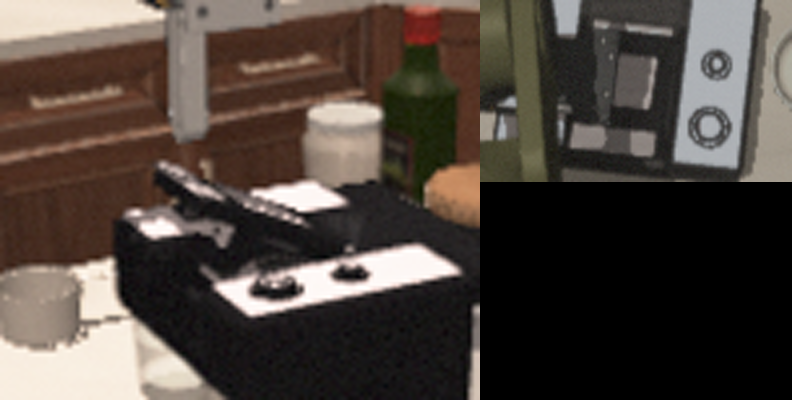

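The fingers' grey part ends at scene (267.5,144), but the TCP should project to (267.6,153). A brownish piece may continue below it at (271,152), so I'll enlarge that before pressing.

```bash
python3 - <<'E'
import cv2,numpy as np
b=cv2.imread("pics/s1.png")[120:180,245:305]; o=cv2.imread("pics/scene0.png")[120:180,245:305]
f=lambda i:cv2.resize(np.clip(i*1.3,0,255).astype(np.uint8),None,fx=6.6,fy=6.6,interpolation=0)
cv2.imwrite("pics/crop3.png",np.hstack([f(b),f(o)]))
E
```

```text
(no output)
```

View pics/crop3.png

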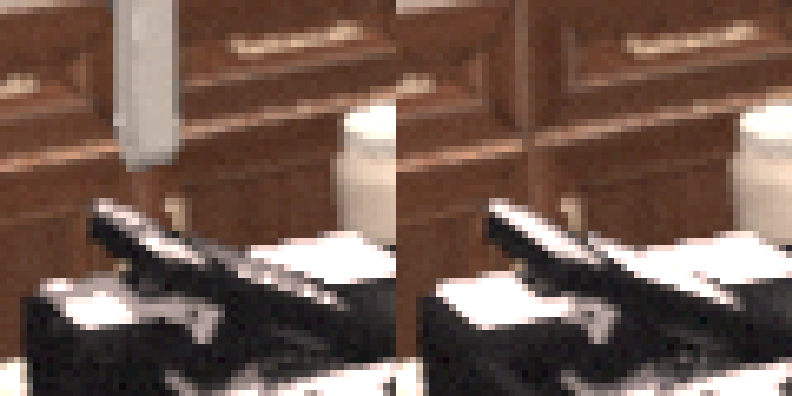

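```bash
python3 - <<'E'
from h import *
O=np.array([.5609,.0047,0]);ex=np.array([.9936,-.1132,0]);ey=np.array([.1132,.9936,0])
for y in (.047,-.047): print("start tip",proj("scene",np.array([.1702,.5227,.1782])+y*np.array([.31,.95,0])),proj("top",np.array([.1702,.5227,.1782])+y*np.array([.31,.95,0])))
M=lambda x,y,z:O+x*ex+y*ey+np.array([0,0,z])
for n,p in dict(plateLF=(-.1125,.107,.201),plateLR=(.0475,.107,.201),plateRF=(-.1125,-.05,.201),plateRFr=(-.1125,-.105,.201),lidtipL=(-.112,.036,.265),lidtipR=(-.112,-.036,.265)).items(): print(n,proj("scene",M(*p)),proj("top",M(*p)))
s=telemetry.get_state();p=np.array(s["ee_pos"]);print(p)
for dz in(0,.01,.02,.03): print(dz,proj("scene",p+[0,0,dz]))
a=cv2.imread("pics/scene0.png")[85:165,70:170];b=cv2.imread("pics/top0.png")[350:400,0:100]
f=lambda i:cv2.resize(i,(400,int(4*i.shape[0])),interpolation=0)
cv2.imwrite("pics/crop4.png",np.vstack([f(a),f(b)]))
E
```

```text
start tip [112.31950879 147.38670263] [ 26.82629793 371.58461921]
start tip [109.4298457 156.1740727] [ 66.90460048 384.92579431]
plateLF [249.88861238 162.80318984] [231.15353609 243.9759642 ]
plateLR [297.69366384 154.80596983] [240.8064494  176.00454757]
plateRF [273.03285292 180.83301929] [299.53645069 251.41075577]
plateRFr [282.43936819 188.16104446] [323.45255447 254.01317785]
lidtipL [259.08111854 148.55990036] [258.75824196 245.02778764]
lidtipR [270.34376147 156.19860669] [292.14269477 248.65924022]
[0.50292872 0.09132243 0.23172002]
0 [267.5841593  153.27037141]
0.01 [267.49015034 149.97789782]
0.02 [267.39544001 146.66157815]
0.03 [267.30002034 143.32114808]
```

View pics/crop4.png

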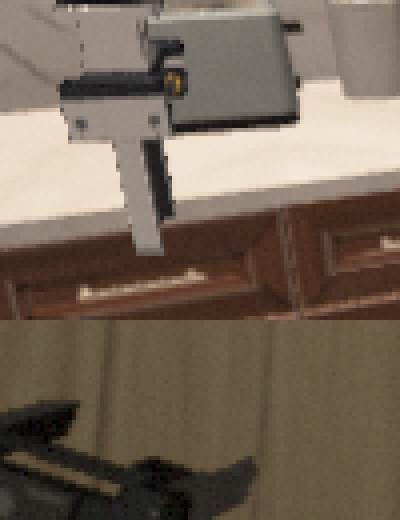

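The machine's corners match the scene projection to within 2 px, but the visible fingertip appears about 25 mm above the stated TCP, both here and at the start. The lateral position agrees, so I'll go down in small steps and watch the force.

```bash
python3 -m inch '[[[1,0,0,-0.5,0,0,0],[1,0,0,-0.5,0,0,0],[1,0,0,-0.3,0,0,0],[1,0,0,-0.2,0,0,0],[1,0,0,-0.2,0,0,0],[1,0,0,0,0,0,0]]]'
```

```text
t: 3.2
ee_pos: [0.5023, 0.0909, 0.2125]
tool_rot: [-0.179, -3.136, 0.0]
force: [-0.2, 0.6, 0.0]
gripper_width: 0.0006
grip_force: 0.0
```

```bash
for i in 1 2; do python3 -m inch '[[[1,0,0,-0.2,0,0,0],[1,0,0,0,0,0,0]]]'; done
```

```text
t: 3.45
ee_pos: [0.5023, 0.0909, 0.2105]
tool_rot: [-0.179, -3.136, 0.0]
force: [-0.6, 0.2, -0.7]
gripper_width: 0.0007
grip_force: 0.0
t: 3.7
ee_pos: [0.5022, 0.091, 0.2085]
tool_rot: [-0.179, -3.136, 0.0]
force: [-0.5, -0.3, -0.0]
gripper_width: 0.0003
grip_force: 0.0
```

```bash
for i in 1 2 3 4 5; do python3 -m inch '[[[1,0,0,-0.2,0,0,0],[1,0,0,-0.1,0,0,0],[1,0,0,0,0,0,0]]]' | egrep 'ee_pos|force: \['; done
```

```text
ee_pos: [0.5022, 0.091, 0.2055]
force: [0.4, 0.2, -0.5]
ee_pos: [0.5022, 0.0909, 0.2026]
force: [-0.6, -0.6, 0.1]
ee_pos: [0.5022, 0.091, 0.1995]
force: [-0.6, -0.6, -0.4]
ee_pos: [0.5023, 0.0909, 0.1966]
force: [-0.1, -0.1, -0.0]
ee_pos: [0.5022, 0.091, 0.1935]
force: [0.1, 0.0, -0.5]
```

```bash
python3 -m inch '[[[1,0,0,-0.2,0,0,0],[1,0,0,0,0,0,0]]]' | egrep 'ee_pos|force: \['; python3 -m inch '[[[1,0,0,-0.2,0,0,0],[1,0,0,0,0,0,0]]]' | egrep 'ee_pos|force: \['; python3 -m inch '[[[1,0,0,-0.2,0,0,0],[1,0,0,0,0,0,0]]]' | egrep 'ee_pos|force: \['
```

```text
ee_pos: [0.5022, 0.091, 0.1915]
force: [-1.0, 1.0, -0.2]
ee_pos: [0.5022, 0.091, 0.1895]
force: [0.2, 0.1, -0.2]
ee_pos: [0.5023, 0.091, 0.1877]
force: [-0.9, -0.0, 2.0]
```

Contact at ee z≈0.188, so the fingertips sit about 24 mm above the reported TCP. I'll press on.

```bash
python3 -m inch '[[[1,0,0,-0.2,0,0,0],[1,0,0,0,0,0,0]]]' | egrep 'ee_pos|force: \['; python3 -m inch '[[[1,0,0,-0.2,0,0,0],[1,0,0,0,0,0,0]]]' | egrep 'ee_pos|force: \['; python3 -m inch '[[[1,0,0,-0.2,0,0,0],[1,0,0,0,0,0,0]]]' | egrep 'ee_pos|force: \['; python3 -m inch '[[[1,0,0,-0.1,0,0,0],[1,0,0,0,0,0,0]]]' | egrep 'ee_pos|force: \['
```

```text
ee_pos: [0.5022, 0.091, 0.1855]
force: [-0.8, -0.2, 1.0]
ee_pos: [0.5023, 0.0909, 0.1833]
force: [0.1, 0.6, 0.3]
ee_pos: [0.5024, 0.091, 0.1815]
force: [0.4, -0.9, 0.9]
ee_pos: [0.5025, 0.091, 0.1811]
force: [-0.1, -0.0, 5.4]
```

It snapped over and hit its stop. One firmer millimetre, then up, over to the lid's thumb plate, and a look.

```bash
python3 -m inch '[[[1,0,0,-0.1,0,0,0],[1,0,0,0,0,0,0]]]' | egrep 'ee_pos|force: \['; python3 -m inch '[[[1,0,0,3,0,0,0],[1,0,0,4,0,0,0],[1,0,0,3,0,0,0],[1,-2.3,-3.7,0,0,0,0],[1,-2.3,-3.7,0,0,0,0],[1,0,0,0,0,0,0]]]'; python3 - <<'E'
from h import *
b=cams.get_image("scene")[...,::-1]
cv2.imwrite("pics/s2.png",b); b=b[120:180,235:315]
cv2.imwrite("pics/crop5.png",cv2.resize(np.clip(b*1.5,0,255).astype(np.uint8),None,fx=8,fy=8,interpolation=2))
p=np.array(telemetry.get_state()["ee_pos"]);print(proj("scene",p+[0,0,.024]))
E
```

```text
ee_pos: [0.5026, 0.091, 0.1809]
force: [-4.6, -0.8, 11.5]
t: 8.32
ee_pos: [0.4556, 0.0155, 0.2801]
tool_rot: [0.183, 3.135, -0.0]
force: [-0.3, -0.1, 0.5]
gripper_width: 0.0004
grip_force: 0.0
[266.44780531 137.81835485]
```

View pics/crop5.png

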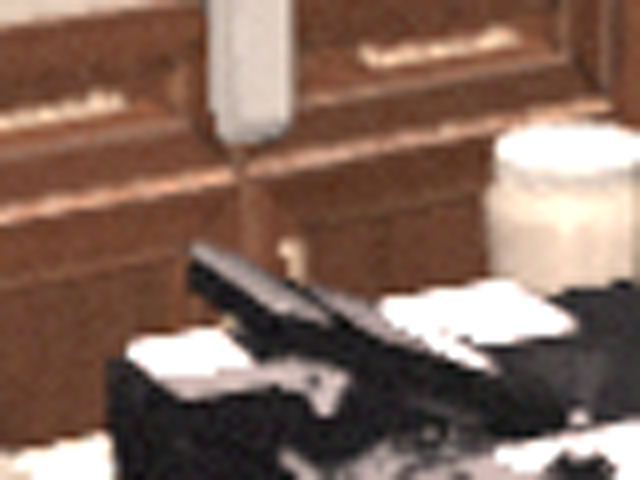

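The fingertip, at (266.3,137), is right above the middle of the lid's front edge, at (267,155). Push it down, moving slightly forward along the lid's arc.

```bash
python3 -m inch '[[[1,0,0,-2.5,0,0,0],[1,0,0,-1.5,0,0,0],[1,-0.2,0,-0.6,0,0,0],[1,-0.2,0,-0.6,0,0,0],[1,0,0,0,0,0,0]]]' | egrep 'ee_pos|force: \['; python3 -m inch '[[[1,-0.2,0,-0.6,0,0,0],[1,-0.2,0,-0.6,0,0,0],[1,-0.2,0.1,-0.6,0,0,0],[1,-0.1,0,-0.6,0,0,0],[1,0,0,0,0,0,0]]]' | egrep 'ee_pos|force: \['; python3 -m inch '[[[1,-0.1,0,-0.5,0,0,0],[1,0,0,-0.4,0,0,0],[1,0,0,-0.3,0,0,0],[1,0,0,0,0,0,0]]]' | egrep 'ee_pos|force: \['
```

```text
ee_pos: [0.4523, 0.0171, 0.2277]
force: [-0.4, -0.1, -0.3]
ee_pos: [0.4451, 0.0179, 0.2032]
force: [-1.1, 0.1, 1.2]
ee_pos: [0.4442, 0.018, 0.1914]
force: [-2.3, 1.3, 4.4]
```

```bash
python3 -m inch '[[[1,0,0,-0.3,0,0,0],[1,0,0,0,0,0,0]]]' | egrep 'ee_pos|force: \['; python3 -m inch '[[[1,0,0,-0.3,0,0,0],[1,0,0,0,0,0,0]]]' | egrep 'ee_pos|force: \['; python3 -m inch '[[[1,0,0,-0.2,0,0,0],[1,0,0,0,0,0,0]]]' | egrep 'ee_pos|force: \['
```

```text
ee_pos: [0.4443, 0.018, 0.1885]
force: [-2.4, 0.6, 1.8]
ee_pos: [0.4443, 0.018, 0.1854]
force: [-2.0, 0.9, 1.9]
ee_pos: [0.4443, 0.018, 0.1834]
force: [-0.2, -0.6, 0.0]
```

```bash
python3 -m inch '[[[1,0,0,-0.2,0,0,0],[1,0,0,0,0,0,0]]]' | egrep 'ee_pos|force: \['; python3 - <<'E'
from h import *
b=cams.get_image("scene")[...,::-1]; a=cams.get_image("top")[...,::-1]
b=b[120:200,235:325];a=a[190:260,225:345]
b=cv2.resize(b,None,fx=5,fy=5,interpolation=2);a=cv2.resize(a,None,fx=2.8,fy=2.8,interpolation=2)
o=np.zeros((400,450+a.shape[1],3),np.uint8);o[:,:450]=b;o[:a.shape[0],450:]=a
cv2.imwrite("pics/crop6.png",np.clip(o*1.5,0,255).astype(np.uint8))
E
```

```text
ee_pos: [0.4443, 0.018, 0.1816]
force: [-2.5, 0.7, 3.2]
```

View pics/crop6.png

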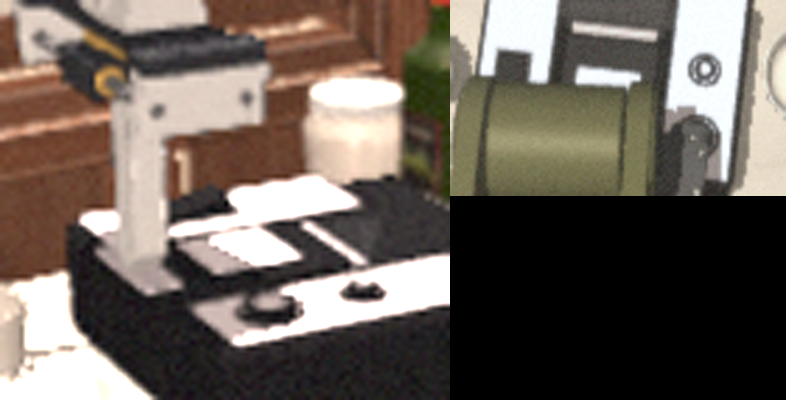

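The lid is now flat, with the finger on the thumb plate at scene (265,174). I'll push on to be sure of the click.

```bash
python3 -m inch '[[[1,0,0,-0.1,0,0,0],[1,0,0,0,0,0,0]]]' | egrep 'ee_pos|force: \['; python3 -m inch '[[[1,0,0,-0.1,0,0,0],[1,0,0,0,0,0,0]]]' | egrep 'ee_pos|force: \['; python3 -m inch '[[[1,0,0,-0.1,0,0,0],[1,0,0,0,0,0,0]]]' | egrep 'ee_pos|force: \['
```

```text
ee_pos: [0.4443, 0.0179, 0.1813]
force: [-6.3, -0.4, 10.3]
ee_pos: [0.4445, 0.018, 0.1811]
force: [-9.3, 0.0, 19.9]
ee_pos: [0.4446, 0.0179, 0.181]
force: [-14.9, 1.1, 30.6]
```

```bash
python3 -m inch '[[[1,0,0,2,0,0,0],[1,0,0,4,0,0,0],[1,1.4,-4.1,0,0,0,0],[1,1.4,-4.1,0,0,0,0],[1,0,0,-1.5,0,0,0],[1,0,0,0,0,0,0]]]'; python3 - <<'E'
from h import *
b=cams.get_image("scene")[...,::-1]
b=b[120:200,235:335]
cv2.imwrite("pics/crop7.png",np.clip(cv2.resize(b,None,fx=7,fy=7,interpolation=2)*1.3,0,255).astype(np.uint8))
p=np.array(telemetry.get_state()["ee_pos"]);print(p,L,proj("scene",p+[0,0,.024]),proj("scene",L))
E
```

```text
t: 12.72
ee_pos: [0.4717, -0.0637, 0.2223]
tool_rot: [-0.18, -3.134, -0.001]
force: [0.3, 0.3, -0.3]
gripper_width: 0.0005
grip_force: 0.0
[ 0.47195477 -0.06340732  0.22315863] [ 0.47172578 -0.0640055   0.2085    ] [288.53342864 165.68510214] [288.66781758 179.6845827 ]
```

View pics/crop7.png

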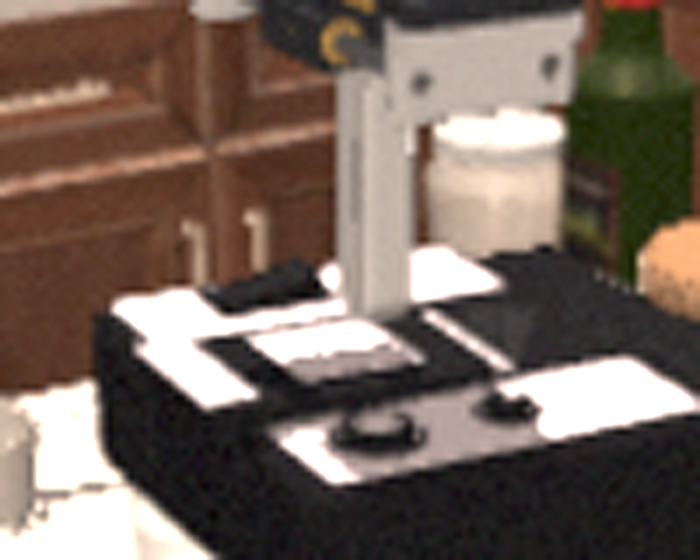

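The lid stayed shut, the rocker lies over to its on side, and the fingertip at (289,165) is straight above the large key at (289,181). Now press it.

```bash
python3 -m inch '[[[1,0,0,-2,0,0,0],[1,0,0,-1.2,0,0,0],[1,0,0,-0.4,0,0,0],[1,0,0,0,0,0,0]]]' | egrep 'ee_pos|force: \['; python3 -m inch '[[[1,0,0,-0.2,0,0,0],[1,0,0,-0.2,0,0,0],[1,0,0,0,0,0,0]]]' | egrep 'ee_pos|force: \['; python3 -m inch '[[[1,0,0,-0.2,0,0,0],[1,0,0,0,0,0,0]]]' | egrep 'ee_pos|force: \['
```

```text
ee_pos: [0.4724, -0.0638, 0.1879]
force: [-0.5, -1.4, 0.2]
ee_pos: [0.4722, -0.064, 0.1836]
force: [0.3, 0.4, -0.7]
ee_pos: [0.4724, -0.0641, 0.1817]
force: [-0.4, -0.2, 1.3]
```

```bash
python3 -m inch '[[[1,0,0,-0.2,0,0,0],[1,0,0,0,0,0,0]]]' | egrep 'ee_pos|force: \['; python3 -m inch '[[[1,0,0,-0.2,0,0,0],[1,0,0,0,0,0,0]]]' | egrep 'ee_pos|force: \[';python3 -m inch '[[[1,0,0,-0.1,0,0,0],[1,0,0,0,0,0,0]]]' | egrep 'ee_pos|force: \['
```

```text
ee_pos: [0.4724, -0.0641, 0.1796]
force: [1.2, 0.1, 2.5]
ee_pos: [0.4724, -0.0641, 0.1777]
force: [0.1, -1.4, 3.2]
ee_pos: [0.4724, -0.064, 0.1768]
force: [0.8, -0.2, 3.9]
```

```bash
python3 -m inch '[[[1,0,0,-0.1,0,0,0],[1,0,0,0,0,0,0]]]' | egrep 'ee_pos|force: \['; python3 -m inch '[[[1,0,0,-0.1,0,0,0],[1,0,0,0,0,0,0],[1,0,0,0,0,0,0],[1,0,0,0,0,0,0]]]' | egrep 'ee_pos|force: \['
```

```text
ee_pos: [0.4725, -0.0641, 0.1766]
force: [-3.5, 0.4, 12.9]
ee_pos: [0.4726, -0.0641, 0.1764]
force: [-7.4, 1.3, 21.6]
```

The key is on its stop: contact was about 5 mm higher and the force climbs steeply. I'll release, retreat and check.

```bash
python3 -m inch '[[[1,0,0,1,0,0,0],[1,0,0,4,0,0,0],[1,0,0,5,0,0,0],[1,-2,5,2,0,0,0],[1,-2,5,0,0,0,0],[1,-2,5,0,0,0,0],[1,-2,5,0,0,0,0],[1,-2,5,0,0,0,0],[1,-2,5,0,0,0,0],[1,0,0,0,0,0,0]]]'; python3 - <<'E'
from h import *
b=cams.get_image("scene")[...,::-1]; a=cams.get_image("top")[...,::-1]
b=cv2.resize(b[140:280,190:350],None,fx=2.5,fy=2.5,interpolation=2);a=cv2.resize(a[150:290,205:385],None,fx=2.2,fy=2.2,interpolation=2)
o=np.zeros((350,400+a.shape[1],3),np.uint8);o[:,:400]=b;o[:a.shape[0],400:]=a
cv2.imwrite("pics/crop8.png",np.clip(o*1.3,0,255).astype(np.uint8))
E
```

```text
t: 16.65
ee_pos: [0.3508, 0.2382, 0.2942]
tool_rot: [-0.172, -3.136, 0.001]
force: [0.4, -0.1, 0.3]
gripper_width: 0.0003
grip_force: 0.0
```

View pics/crop8.png

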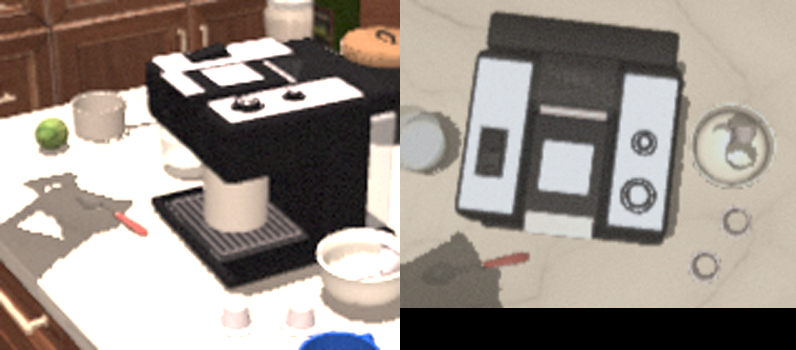

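The lid is shut, the keys are up, the rocker is on and everything else is where it stood. The arm is clear, so I'm handing in.

```bash
python3 -c "
from plant import workorder
print(workorder.job_done())"
```

```text
the job is handed in; nothing more can be done
None
```

The job is handed in at about 17 s of the 40 s allowed: rocker pressed on, pod lid pushed shut and staying shut, then the large key pressed to its stop and released, with nothing else visibly moved in the last pictures (no verdict was returned).

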